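Slide a locked dish carriage under the reader head

TASK

Press the lock button on the carriage of the dish reader with the fingertips and, keeping it held down all the way, push the carriage along its rail until its nose rests against the end stop behind the reader head, so that the petri dish lies under the head. Then let the button come up, which locks the carriage there, and move clear. Leave the dish lying in its tray without touching or lifting it, and leave the things round the reader where they stand.

Things in the scene. Friction and masses are not known exactly. Their poses are not given: they have to be found in the camera images.
- stage: Dish reader base, fixed to the bench: flat aluminium plate 170 x 390 x 12 mm with two guide rods. Origin on the bench under the plate (plate spans y -187 to +203 mm); its y axis is the direction in which the carriage slides to the stop, x points across the rail, away from the robot side, z up. The yaw varies by about +-26 degrees.
- carriage (a joint): Travel of the grey carriage along the stage's +y (m): 0 at the start (rear limit), grows towards the stop, met between 0.07 and 0.13 as the head is clamped. Button up: teeth lock it but for 2 mm of play; button over 4 mm down: it slides with 1 to 4 N. At the stop the button comes up again and locks it; let go on the way, it catches in the next gap of the teeth. Deck 110 x 190 mm, its top 30 mm above the bench.
- lock_button (a joint): How far the lock button is pressed down (m): 0 is up (locked), 0.006 is fully down. A spring returns it: about 4 N to start, 7 N fully down.
- button_top (a point): Centre of the top face of the lock button, a ribbed black pad 46 mm across the rail (x) by 44 mm along it (y) near the carriage's rear end; the top is 41 mm above the bench when up, 35 mm when fully down.
- wall_face (a point): Middle of the foot of the grey upright wall's rear face on the carriage, 27 mm ahead of the button's centre (stage +y), 30 mm above the bench. The wall is 52 mm wide, 10 mm thick and reaches 53 mm above the bench; a fingertip pressing the button can push the carriage forward against this face.
- carriage_nose (a point): Middle of the carriage's front end face, 155 mm ahead of the button's centre, 26.5 mm above the bench.
- reader_head: Reader head clamped on the base (fixed; its place along the rail varies): white bridge on two legs over the carriage, 165 mm across the rail, 44 mm along it, underside 59 mm and top 81 mm above the bench (black lens cap to 89 mm), with an aluminium cross-bar, the end stop, behind it. Origin at bench level under the middle of the bridge; axes as the stage's.
- stop_face (a point): Middle of the face of the end stop (the cross-bar on the reader head) that the carriage's nose meets, 26.5 mm above the bench. Nose and face have the same stage y when the carriage is home.
- dish: Petri dish with agar, 91 mm across, 14 mm high, lying loose in the shallow ring on the carriage, which carries it along. Origin at the centre of its underside. Not to be touched.
- tray_centre (a point): Centre of the ring on the carriage deck (inner diameter 96 mm, 6 mm high) in which the dish lies, 99 mm ahead of the button's centre, 30 mm above the bench.
- cup: Small white cup, 70 mm across, 50 mm high, standing loose beyond the reader; origin at its underside. A bystander.
- green_tape: Green tape roll, 64 mm across, 13 mm high, lying loose beyond the reader; origin at its underside. A bystander.
- tube_rack: Orange microtube rack, 110 x 73 x 49 mm, standing loose on the robot's side of the reader; origin at its underside. A bystander.
- blue_marker: Marker pen with a blue cap, 143 mm long, 14 mm thick, lying loose on the robot's side of the reader; origin at its underside. A bystander.

How it is judged:
On the way, in this order (a step that is already met when the one before it is completed fails the run):
1. the lock button is pressed down while the carriage still stands at its start (value of joint lock_button above 0.004 m and value of joint carriage below 0.008 m), for 0.1 s.
2. the carriage's nose is against the end stop with the button still held down (y of carriage_nose in the frame of stop_face above -0.004 m and value of joint lock_button above 0.003 m), for 0.2 s.
At the end, for the whole second after the job is handed in: The carriage's nose is within 4 mm of the end stop and at rest, the lock button is up (less than 1.5 mm down), the dish lies flat in its ring (within 9 mm of its centre), and the cup, tape roll, tube rack and marker are within 20 mm of where they stood (y of carriage_nose in the frame of stop_face above -0.004 m and value of joint lock_button below 0.0015 m and velocity of joint carriage between -0.005 and 0.005 m/s and distance between dish and tray_centre below 0.009 m and angle between dish's own z axis and vertical below 0.08 rad and linear speed of dish below 0.02 m/s and not (distance of cup from where it was at the start of the episode above 0.02 m) and not (distance of green_tape from where it was at the start of the episode above 0.02 m) and not (distance of tube_rack from where it was at the start of the episode above 0.02 m) and not (distance of blue_marker from where it was at the start of the episode above 0.02 m)); the robot touches nothing.
It fails at once if the button comes up (less than 2 mm down) while the carriage is on its way (more than 10 mm from its start and more than 6 mm from the stop) (value of joint lock_button below 0.002 m and value of joint carriage above 0.01 m and y of carriage_nose in the frame of stop_face below -0.006 m).
It fails at once if the dish is touched by the robot (contact force between any of the fingers, the arm and dish above 0.3 N).
It fails at once if the dish is lifted more than 6 mm off the tray (z of dish in the frame of tray_centre above 0.006 m).
It fails at once if the cup, tape roll, tube rack or marker is moved more than 20 mm (distance of any of cup, green_tape, tube_rack, blue_marker from where it was at the start of the episode above 0.02 m).
It also fails if it takes over 43 s, if anything falls off the work surface, if the arm or the gripper's body presses on something with over 40 N, if the wrist force passes 120 N, or if a joint passes its speed limit or range.

ROBOT

A 6-joint arm with a two-finger parallel gripper is mounted at the origin on a cart in front of the work surface, level with it; the furniture and walls round the work are solid. World frame = base frame: x ahead of the robot, y to its left, z up, the work surface at z = 0. Lengths are in m, angles in rad, forces in N, time in s.
With the tool pointing down it reaches from about 0.225 to 0.875 m from the base axis. Payload 3.4 kg.
Tool frame: the origin (TCP) lies between the finger pads; the fingertips stand 25 mm ahead of it and the grasp point (between the pads) lies 6 mm ahead of it; z points along the fingers, y is the line along which they close (so a half turn about z gives the same grasp; the last joint's range is limited). The gripper opens to 85 mm and grips with 20 to 120 N. Pads are 22 mm wide; open, the fingers measure 114 mm over their backs; the gripper's body (76 mm by 85 mm) begins 54 mm behind the grasp point. The pads swing forward as they close: fully open they stand 13 mm farther back than shut.
Start: joints at [-1.288, 0.276, 1.505, -0, 1.361, -0.121], TCP at [0.226, -0.529, 0.256] pointing down, gripper open.
Joint ranges: [-2.89, 2.89], [-0.75, 2.08], [0.22, 2.7], [-1.18, 4.32], [0.11, 2.71], [-2.7, 2.7]. Speed limits (rad/s): [2.57, 2.57, 3.14, 3.14, 3.14, 3.14].

INTERFACE

Orientations are given as [roll, pitch, yaw] about the fixed x, y, z axes, in that order (R = Rz(yaw) Ry(pitch) Rx(roll)).
In Python, from plant import robot, vision, nets gives the robot as it stands.
- The arm moves only by the tool apply_moves, never from a script. Its argument "targets" is one flat list of numbers, 4 for each row, row after row: the shift along the tool's x, y, z in mm, then the turn about the tool's z in degrees. A call has 1 to 12 rows; each row is the pose to reach, as a shift and turn from the pose commanded when the call began, along the tool's axes at that moment; what a row does not reach only later rows make up. A row lasts 1/12 s, in which the tool goes at most 41.7 mm and 7.16 degrees, less where a joint would pass 70% of its speed; a pose out of reach is approached as far as the arm can. A call with a gripper value outside its range is refused whole. "jaw" is the opening in per cent of the stroke, from 0 (shut) to 100 (fully open), set as the call begins (left out, the last holds). The fingers move at their own pace and stop on an object; "grip_force" is the grip in N (left out, the last holds). Time passes only in rows, so rows that repeat a pose let the fingers close. It gives the time, the measured TCP pose, the force, the opening and the grip force at its end, in the units of the state.
- robot.read_state(): the state, without advancing time (a new reading comes with each control period).
- vision.capture(name): name is "scene" or "side" or "wrist"; returns a dict with "pixels" (420x560x3 uint8, blue, green, red), "fx", "fy", "cx", "cy" (pixels), "k1" (the pictures are not rectified: a ray, as slopes to the right and down, at radius r is drawn at 1 + k1 r^2 times it, then the intrinsics apply), "eye" and "attitude" of the camera in the world. Camera axes: x right, y down, z forward; pixel columns grow to the right and rows downward; lengths in m; the calibration is good to about 2 mm. A picture is of the moment at which its call begins. There is no depth.
- robot.hand_in(): hands the job in; it is judged then, once.
Trained networks look in a picture, given as the dict that the camera call returned (one of the last four; its "shot" number tells which), for a name from the list of things; names that differ only in an ending like _2 or _b are one class to them, and where a whole thing is asked for, a point or a joint stands for the part that bears it (a point fixed in the world has none). Each returns a list of dicts, best first, with "conf" (0 to 1); they miss things now and then, are a little off and sometimes report something else, mostly with a low value. They report only what shows in the picture. A call takes as long as a camera call.
- nets.search_frame(picture, target): "extent" ([left, top, right, bottom] as shares, 0 to 1, of the picture: columns of its width, rows of its height, round what is visible of it).
- nets.landmark_of(picture, target): "location" ([row, column] as shares, 0 to 1, of the picture: columns of its width, rows of its height: a listed point, or the origin of a listed thing).
The state is a dict: "clock": time; "qpos": joint angles; "dq": joint speeds; "joint_efforts": joint torques, N m; "tcp_pos": TCP position; "tcp_rot": TCP orientation; "contact_force": force on the tool from outside, world axes, zero at the start; "torque": the same for the moment, N m; "gripper_width": finger opening in m; "grasp_force": force on a finger pad.
Only numpy, scipy, OpenCV 4.12 (cv2) and the standard library are available. Lean on these libraries where they do the work, as an engineer would, in place of code of your own. Each camera call takes 0.05 s, during which the arm holds its last target. There are 200 camera calls.

## Working session

There is one attempt and no reset: what is moved stays moved. The work goes in short steps, Python scripts to look and compute and a tool call to move; the robot and the scene stay as the last step left them, time stands still between calls to the robot, and variables do not carry over. Pictures are saved under pics/ and viewed, at most 10 in all, crops included, and the job is handed in when it is done.

Besides the shell and the picture viewer there is one more tool, called after "Call:" as name(argument=value, ...), one argument or row to a line, values as JSON. apply_moves: Moves the arm, as the interface text tells. Its arguments: {"type":"object","properties":{"targets":{"type":"array"},"jaw":{"type":"number"},"grip_force":{"type":"number"}},"required":["targets"]}

```bash
mkdir -p pics; cat > h.py <<'E'
import numpy as np, cv2
from scipy.spatial.transform import Rotation as R
from plant import robot, vision, nets
def att(p):
    a=np.array(p["attitude"],float)
    if a.shape==(3,3): return a
    return R.from_euler('xyz',a).as_matrix() if a.size==3 else R.from_quat(a).as_matrix()
def ray(p,row,col):
    x=(col*560-p["cx"])/p["fx"]; y=(row*420-p["cy"])/p["fy"]
    u,v=x,y
    for _ in range(20):
        s=1+p["k1"]*(u*u+v*v); u,v=x/s,y/s
    return att(p)@np.array([u,v,1.])
def at_z(p,loc,z):
    d=ray(p,*loc); e=np.array(p["eye"]); return e+d*(z-e[2])/d[2]
Z=dict(stage=0,button_top=.041,wall_face=.03,carriage_nose=.0265,reader_head=0,stop_face=.0265,dish=.03,tray_centre=.03,cup=0,green_tape=0,tube_rack=0,blue_marker=0)
def look(name,names=Z,save=None):
    p=vision.capture(name)
    if save: cv2.imwrite(f'pics/{save}.png',p["pixels"])
    for n in names:
        for r in nets.landmark_of(p,n)[:2]:
            print(name,n,round(r["conf"],2),np.round(r["location"],3),np.round(at_z(p,r["location"],Z[n]),4))
    return p
E
python3 - <<'E'
from h import *
p=look("scene",save="s1"); print(p["attitude"],p["eye"],p["k1"],p["fx"])
look("side",save="d1"); print(robot.read_state())
E
```

```text
scene stage 0.7 [0.569 0.497] [0.5684 0.1379 0.    ]
scene stage 0.58 [0.581 0.392] [ 0.6286  0.2465 -0.    ]
scene button_top 0.94 [0.513 0.603] [0.5219 0.0181 0.041 ]
scene button_top 0.61 [0.565 0.494] [0.5478 0.1565 0.041 ]
scene wall_face 0.93 [0.526 0.581] [0.5318 0.0419 0.03  ]
scene carriage_nose 0.57 [0.56  0.475] [0.5742 0.1644 0.0265]
scene reader_head 0.84 [0.584 0.444] [0.5908 0.1977 0.    ]
scene stop_face 0.9 [0.576 0.392] [0.6146 0.2513 0.0265]
scene dish 0.88 [0.55  0.519] [0.5524 0.1185 0.03  ]
scene tray_centre 0.84 [0.547 0.521] [0.5538 0.1144 0.03  ]
scene tray_centre 0.74 [0.561 0.474] [0.5718 0.1684 0.03  ]
scene cup 0.67 [0.445 0.536] [0.6674 0.0059 0.    ]
scene green_tape 0.8 [0.479 0.358] [ 0.7618  0.2214 -0.    ]
scene tube_rack 0.7 [0.691 0.642] [0.3771 0.0813 0.    ]
scene blue_marker 0.93 [0.74  0.415] [0.4791 0.3043 0.    ]
[-2.4122575   0.00269642 -2.18012634] [0.12800351 0.44798145 0.69285669] -0.02722127357139215 412.34438591883924
side stage 0.56 [0.531 0.483] [0.5656 0.1441 0.    ]
side button_top 0.57 [0.602 0.46 ] [0.5201 0.0215 0.041 ]
side wal
[... 775 characters left out ...]
5 0.3058 0.    ]
{'clock': 1.3, 'qpos': array([-1.28798950e+00,  2.75885459e-01,  1.50489096e+00,  3.24428993e-05,
        1.36070428e+00, -1.20987741e-01]), 'dq': array([-0.00015381,  0.00147598, -0.00032134, -0.00054343, -0.00048777,
        0.0007922 ]), 'joint_efforts': array([-2.06363507e-04, -4.16667116e+01, -2.46095341e+01, -2.00607278e-04,
        3.84070481e-04,  2.37389862e-06]), 'tcp_pos': array([ 0.22594436, -0.5287836 ,  0.25633992]), 'tcp_rot': array([ 3.14147770e+00, -1.79872812e-05,  4.03787809e-01]), 'contact_force': array([0.73445004, 0.11661663, 0.96095887]), 'torque': array([-0.00906697, -0.05231528, -0.00091832]), 'grasp_force': 0.0, 'gripper_width': 0.08543360354270652}
```

View pics/s1.png

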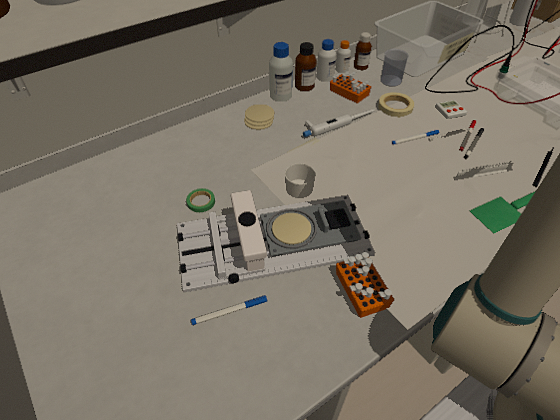

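Call:
apply_moves(
  targets=[480,-390,0,-45,480,-390,0,-45,480,-390,0,-45,480,-390,0,-45,480,-390,0,-45,480,-390,0,-45,480,-390,0,-45,480,-390,0,-45,480,-390,0,-45,480,-390,0,-45,480,-390,0,-45,480,-390,0,-45],
  jaw=0,
)

```text
clock: 2.3
tcp_pos: [0.4594, -0.0844, 0.2567]
tcp_rot: [3.141, 0.0, 1.189]
contact_force: [0.6, -0.6, 0.0]
gripper_width: -0.0002
grasp_force: 0.0
```

Call:
apply_moves(
  targets=[90,15,40,0,90,15,40,0,90,15,40,0,90,15,40,0,90,15,40,0],
)

```text
clock: 2.72
tcp_pos: [0.5062, -0.0079, 0.2158]
tcp_rot: [-3.14, 0.001, 1.192]
contact_force: [0.2, -0.6, -0.3]
gripper_width: -0.0002
grasp_force: 0.0
```

```bash
python3 - <<'E'
from h import *
N=["button_top","wall_face","carriage_nose","stop_face","tray_centre"]
p=look("wrist",N,save="w1"); print(p["eye"]); look("scene",N);look("side",N)
s=robot.read_state(); print(s["tcp_pos"],s["tcp_rot"],s["clock"])
E
```

```text
wrist button_top 0.61 [0.374 0.489] [0.5197 0.0206 0.041 ]
wrist wall_face 0.83 [0.284 0.492] [0.5314 0.047  0.03  ]
[0.53378013 0.05968318 0.33248691]
scene button_top 0.95 [0.516 0.604] [0.5185 0.02   0.041 ]
scene wall_face 0.59 [0.524 0.582] [0.5332 0.0394 0.03  ]
scene wall_face 0.53 [0.512 0.6  ] [0.5316 0.0137 0.03  ]
scene carriage_nose 0.55 [0.563 0.472] [0.5733 0.169  0.0265]
scene stop_face 0.91 [0.58  0.393] [0.6099 0.2531 0.0265]
scene stop_face 0.59 [0.521 0.6  ] [0.5256 0.0176 0.0265]
side button_top 0.91 [0.607 0.462] [0.5209 0.0161 0.041 ]
side wall_face 0.97 [0.575 0.467] [0.5337 0.0607 0.03  ]
side carriage_nose 0.64 [0.485 0.484] [0.5728 0.1702 0.0265]
side stop_face 0.92 [0.426 0.505] [0.6148 0.2509 0.0265]
side tray_centre 0.75 [0.526 0.48 ] [0.558  0.1138 0.03  ]
[ 0.50632319 -0.00840576  0.21623622] [-3.14155863e+00  9.97461617e-05  1.18927318e+00] 3.6167
```

View pics/w1.png

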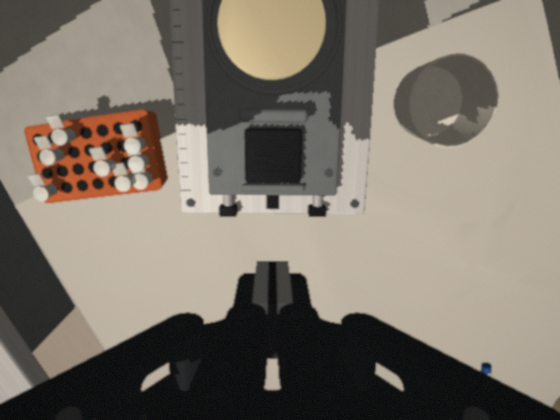

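Call:
apply_moves(
  targets=[38,2,30,0,38,2,70,0,38,2,100,0,38,2,125,0,38,2,140,0,38,2,140,0,38,2,140,0],
)

```text
clock: 4.2
tcp_pos: [0.5221, 0.0262, 0.0758]
tcp_rot: [-3.14, 0.001, 1.189]
contact_force: [0.5, -0.1, -0.3]
gripper_width: -0.0004
grasp_force: 0.0
```

```bash
python3 - <<'E'
from h import *
p=look("wrist",["button_top","wall_face"],save="w2")
s=robot.read_state(); print(s["tcp_pos"],s["tcp_rot"],s["contact_force"],s["clock"])
E
```

```text
[0.52365325 0.0259399  0.07776247] [ 3.13847968e+00 -8.51890705e-04  1.18919355e+00] [ 0.00143818 -0.16292293  0.18088347] 4.35
```

View pics/w2.png

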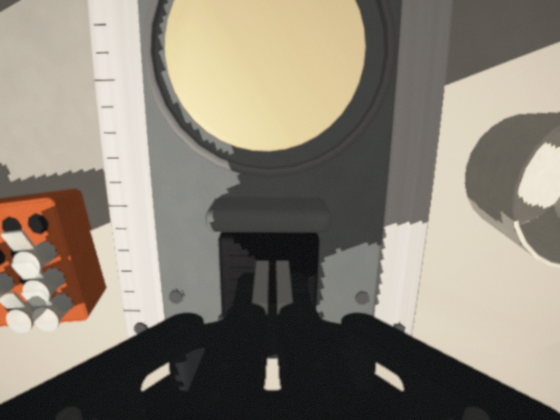

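Call:
apply_moves(
  targets=[0,0,6,0,0,0,10,0,0,0,13,0,0,0,16,0,0,0,17,0,0,0,17,0],
)

```text
clock: 4.85
tcp_pos: [0.5229, 0.026, 0.0601]
tcp_rot: [3.14, -0.0, 1.189]
contact_force: [-1.5, -0.0, 6.6]
gripper_width: -0.0004
grasp_force: 3.3
```

Call:
apply_moves(
  targets=[0,0,1,0,0,0,2,0,0,0,2,0,0,0,2,0],
)

```text
clock: 5.18
tcp_pos: [0.5231, 0.0261, 0.0598]
tcp_rot: [3.139, -0.001, 1.189]
contact_force: [-4.3, 1.4, 19.8]
gripper_width: -0.0003
grasp_force: 9.8
```

Call:
apply_moves(
  targets=[2,0,0,0,5,0,0,0,9,0,0,0,13,0,0,0,18,0,0,0,23,0,0,0,28,0,0,0,33,0,0,0,38,0,0,0,42,0,0,0,45,0,0,0,45,0,0,0],
)

```text
clock: 6.18
tcp_pos: [0.5404, 0.0686, 0.0599]
tcp_rot: [3.139, -0.002, 1.189]
contact_force: [-3.5, 1.6, 18.0]
gripper_width: 0.0001
grasp_force: 8.9
```

```bash
python3 - <<'E'
from h import *
N=["button_top","wall_face","carriage_nose","stop_face","tray_centre"]
look("wrist",N,save="w3");look("scene",N);look("side",N)
s=robot.read_state(); print(s["tcp_pos"],s["contact_force"],s["clock"])
E
```

```text
wrist wall_face 0.68 [0.552 0.474] [0.5459 0.0883 0.03  ]
scene button_top 0.59 [0.741 0.413] [0.4591 0.3149 0.041 ]
scene button_top 0.47 [0.527 0.564] [0.5358 0.0661 0.041 ]
scene wall_face 0.69 [0.536 0.543] [0.5494 0.086  0.03  ]
scene stop_face 0.65 [0.576 0.394] [0.6132 0.2503 0.0265]
scene stop_face 0.37 [0.445 0.535] [0.6472 0.0235 0.0265]
side button_top 0.59 [0.565 0.466] [0.5333 0.0591 0.041 ]
side wall_face 0.94 [0.546 0.471] [0.5441 0.0929 0.03  ]
[0.54035319 0.06854104 0.05987454] [-3.54323542  2.06635175 17.29734952] 7.0833
```

View pics/w3.png

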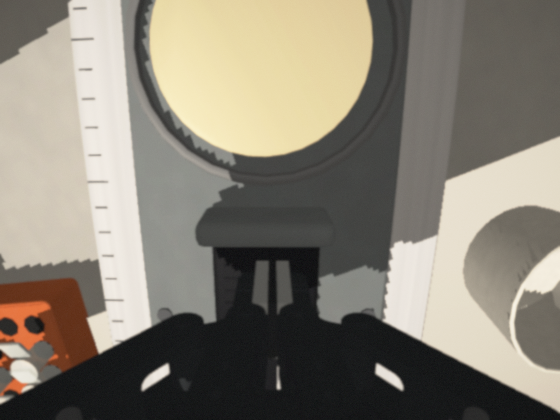

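Call:
apply_moves(
  targets=[3,0,0,0,7,0,0,0,12,0,0,0,17,0,0,0,22,0,0,0,27,0,0,0,31,0,0,0,35,0,0,0,38,0,0,0,40,0,0,0,40,0,0,0],
)

```text
clock: 8.0
tcp_pos: [0.5554, 0.1056, 0.0599]
tcp_rot: [3.138, -0.002, 1.189]
contact_force: [-1.9, 0.9, 16.0]
gripper_width: 0.0002
grasp_force: 8.3
```

Call:
apply_moves(
  targets=[2,0,0,0,4,0,0,0,6,0,0,0,8,0,0,0,10,0,0,0,10,0,0,0],
)

```text
clock: 8.5
tcp_pos: [0.5572, 0.1104, 0.0598]
tcp_rot: [3.139, 0.008, 1.193]
contact_force: [-5.3, -11.9, 20.0]
gripper_width: -0.0003
grasp_force: 10.0
```

Call:
apply_moves(
  targets=[2,0,0,0,4,0,0,0,6,0,0,0,6,0,0,0],
)

```text
clock: 8.83
tcp_pos: [0.5593, 0.1156, 0.0597]
tcp_rot: [3.139, 0.008, 1.193]
contact_force: [-5.8, -12.6, 19.5]
gripper_width: -0.0
grasp_force: 9.8
```

Call:
apply_moves(
  targets=[2,0,0,0,4,0,0,0,5,0,0,0,5,0,0,0,5,0,0,0],
)

```text
clock: 9.25
tcp_pos: [0.5608, 0.1195, 0.0597]
tcp_rot: [3.14, 0.009, 1.193]
contact_force: [-6.5, -14.9, 20.0]
gripper_width: 0.0004
grasp_force: 11.3
```

```bash
python3 - <<'E'
from h import *
N=["wall_face","carriage_nose","stop_face","tray_centre","dish"]
look("wrist",N,save="w4");p=look("scene",N);look("side",N)
cv2.imwrite('pics/s4.png',cv2.resize(p["pixels"][160:310,160:400],(800,500)))
s=robot.read_state(); print(s["tcp_pos"],s["contact_force"],s["clock"])
E
```

```text
wrist wall_face 0.94 [0.601 0.475] [0.5629 0.1302 0.03  ]
wrist tray_centre 0.33 [0.6   0.477] [0.5635 0.1302 0.03  ]
scene wall_face 0.75 [0.545 0.508] [0.564  0.1252 0.03  ]
scene carriage_nose 0.8 [0.57  0.395] [0.6178 0.2459 0.0265]
scene dish 0.64 [0.564 0.442] [0.5897 0.1999 0.03  ]
side wall_face 0.74 [0.503 0.483] [0.5668 0.1425 0.03  ]
side tray_centre 0.7 [0.457 0.491] [0.5881 0.2033 0.03  ]
side tray_centre 0.29 [0.529 0.486] [0.5623 0.1091 0.03  ]
side dish 0.55 [0.458 0.49 ] [0.586  0.2014 0.03  ]
[0.56080455 0.11951135 0.05965077] [ -5.25171376 -15.51609586  20.36238047] 10.15
```

View pics/w4.png

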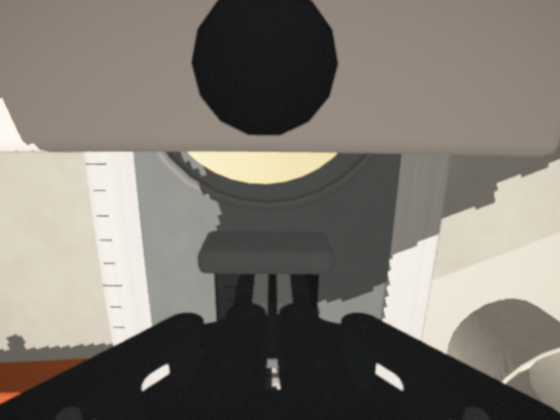

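View pics/s4.png

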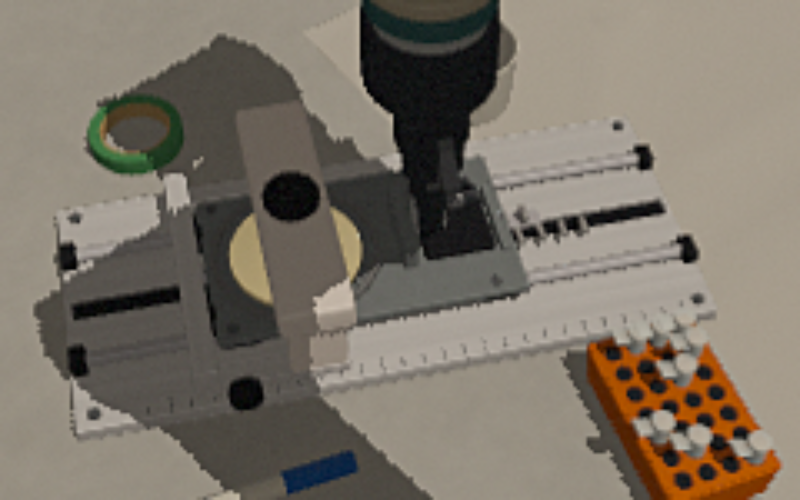

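Call:
apply_moves(
  targets=[1,0,0,0,2,0,0,0,3,0,0,0,3,0,0,0],
)

```text
clock: 10.48
tcp_pos: [0.5609, 0.1197, 0.0597]
tcp_rot: [3.14, 0.015, 1.195]
contact_force: [-7.4, -23.7, 22.5]
gripper_width: -0.0002
grasp_force: 15.9
```

Call:
apply_moves(
  targets=[3,0,-2,0,0,0,-5,0,0,0,-9,0,-2,0,-14,0,-6,0,-25,0,-10,0,-45,0,-15,0,-80,0,-20,0,-110,0,-20,0,-140,0,-20,0,-140,0],
)

```text
clock: 11.32
tcp_pos: [0.5593, 0.1091, 0.2042]
tcp_rot: [3.13, -0.006, 1.189]
contact_force: [1.7, 0.4, 0.4]
gripper_width: -0.0001
grasp_force: 0.0
```

```bash
python3 - <<'E'
from h import *
p=look("wrist",["button_top","wall_face","dish"]);p2=look("scene",["button_top","carriage_nose","stop_face","cup","green_tape","tube_rack","blue_marker"])
a=cv2.resize(p2["pixels"][160:310,160:400],(800,500)); cv2.imwrite('pics/s5.png',a); cv2.imwrite('pics/w5.png',p["pixels"])
s=robot.read_state(); print(s["tcp_pos"],s["contact_force"],s["clock"])
E
```

```text
wrist button_top 0.93 [0.497 0.473] [0.5538 0.1037 0.041 ]
scene button_top 0.6 [0.531 0.524] [0.5583 0.1063 0.041 ]
scene carriage_nose 0.69 [0.583 0.393] [0.6067 0.2546 0.0265]
scene stop_face 0.69 [0.573 0.4  ] [0.6114 0.2424 0.0265]
scene cup 0.78 [0.448 0.535] [0.6639 0.0086 0.    ]
scene tube_rack 0.58 [0.686 0.643] [0.3799 0.0777 0.    ]
scene blue_marker 0.79 [0.745 0.405] [0.4817 0.3148 0.    ]
[0.5553449  0.10872321 0.19670806] [0.74720968 0.17520269 0.52217018] 11.9167
```

View pics/s5.png

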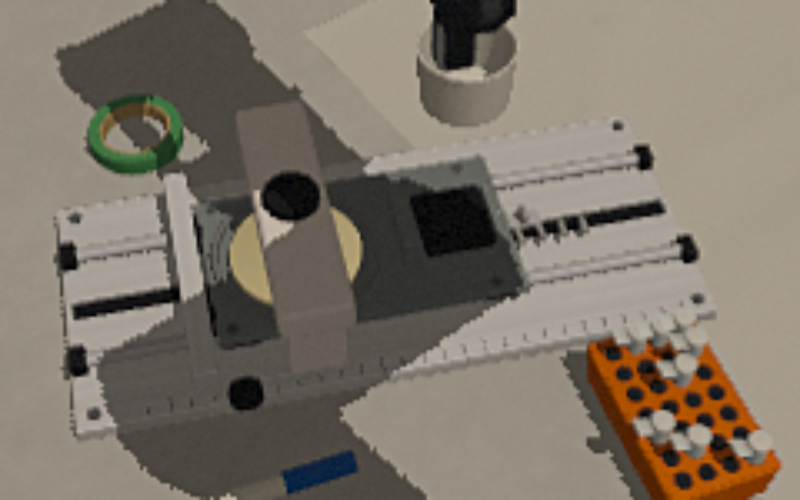

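The picture shows the carriage in the same place, its nose at the stop bar (near 210,300). The dish lies under the head (295,255), the button (452,220) is free, and the arm is clear.

```bash
python3 -c "
from h import *
print(robot.hand_in())"
```

```text
the job is handed in; nothing more can be done
None
```

I held the button down and pushed the carriage about 94 mm to the end stop. Then I let the button up there, moved the arm clear and handed the job in; the camera shows the dish under the head and the things round the reader not visibly moved, but the hand-in gave no verdict.

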